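# Wind the spring winder and hold its arbor bolt

## Robot

A 7-joint arm with a two-finger parallel gripper is mounted at the origin on a cart in front of the work surface, level with it; the furniture and walls round the work are solid. World frame = base frame: x ahead of the robot, y to its left, z up, the work surface at z = 0. Lengths are in m, angles in rad, forces in N, time in s.
With the tool pointing down it reaches from about 0.425 to 0.925 m from the base axis. Payload 6.8 kg.
Tool frame: the origin (TCP) lies on the centre line of the jaws, within the pads' length; the fingertips stand 8 mm ahead of it and the grasp point (between the pads) lies 11 mm behind it (bot.tips_ahead is the distance from the TCP to the fingertips, in m); z points along the fingers, y is the line along which they close (so a half turn about z gives the same grasp; the last joint's range is limited). The gripper opens to 85 mm and grips with 20 to 120 N. Pads are 22 mm wide; open, the fingers measure 114 mm over their backs; the gripper's body (76 mm by 85 mm) begins 54 mm behind the grasp point. The pads swing forward as they close: fully open they stand 13 mm farther back than shut.
Start: joints at [-1.313, 0.477, 0.022, 1.555, -0.011, 1.109, -0.083], TCP at [0.241, 0.63, 0.239] pointing down, gripper open.
Joint ranges: [-2.96, 2.96], [-0.34, 2.1], [-1.41, 1.46], [0.24, 2.44], [-1.37, 4.51], [0.17, 1.92], [-2.96, 2.96]. Speed limits (rad/s): [2.39, 2.39, 3.14, 3.14, 3.14, 3.14, 3.14].

## Interface

Orientations are given as a unit quaternion [w, x, y, z].
In Python, from station import bot gives the robot as it stands.
- The arm moves only by the tool send_rows, never from a script. Its argument "deltas" is text: rows parted by semicolons, each of 4 numbers parted by spaces: the shift along the tool's x, y, z in m, then the turn about the tool's z in degrees. In form: x y z spin; .... A call has 1 to 5 rows; each row is the pose to reach, as a shift and turn from the pose commanded when the call began, along the tool's axes at that moment; what a row does not reach only later rows make up. A row lasts 1/10 s, in which the tool goes at most 50 mm and 8.59 degrees, less where a joint would pass 70% of its speed; a pose out of reach is approached as far as the arm can. A call with a gripper value outside its range is refused whole. "claw" is the opening, from 0 (shut) to 1 (fully open), set as the call begins (left out, the last holds). The fingers move at their own pace and stop on an object; "force" is the grip in N (left out, the last holds). Time passes only in rows, so rows that repeat a pose let the fingers close. It gives the time, the measured TCP pose, the force, the opening and the grip force at its end, in the units of the state.
- bot.get_obs(): the state, without advancing time (a new reading comes with each control period).
- bot.read_camera(name): name is "scene" or "top"; returns a dict with "img" (480x640x3 uint8, red, green, blue), "depth" (480x640 float32, m along the optical axis (not along the pixel's ray), 0 where there is no reading), "fx", "fy", "cx", "cy" (pixels), "camera_from_world" (4x4, takes a point from world to camera coordinates). Camera axes: x right, y up, looking along -z (the intrinsics and any distortion apply to the point x, -y, -z); pixel columns grow to the right and rows downward; lengths in m; the calibration is good to about 2 mm. A picture is of the moment at which its call begins.
- bot.hand_in(): hands the job in; it is judged then, once.
Trained networks look in a picture, given as the dict that the camera call returned (one of the last four; its "shot" number tells which), for a name from the list of things; names that differ only in an ending like _2 or _b are one class to them, and where a whole thing is asked for, a point or a joint stands for the part that bears it (a point fixed in the world has none). Each returns a list of dicts, best first, with "confidence" (0 to 1); they miss things now and then, are a little off and sometimes report something else, mostly with a low value. They report only what shows in the picture. A call takes as long as a camera call.
- bot.masks_of(picture, query): "mask" (480x640 bool, what is visible of it).
- bot.landmark_of(picture, query): "xyz" ([x, y, z] in m, in world coordinates, good to about 4 mm: a listed point, or the origin of a listed thing).
The state is a dict: "t": time; "q": joint angles; "joint_vel": joint speeds; "joint_torque": joint torques, N m; "eef_pos": TCP position; "tool_rot": TCP orientation; "contact_force": force on the tool from outside, world axes, zero at the start; "torque": the same for the moment, N m; "gripper_width": opening from 0.0 (shut) to 1.0 (fully open); "grasp_force": force on a finger pad.
Only numpy, scipy, OpenCV 4.12 (cv2) and the standard library are available. Lean on these libraries where they do the work, as an engineer would, in place of code of your own. Each camera call takes 0.05 s, during which the arm holds its last target. There are 200 camera calls.

## Task

Wind the little spring winder by its hand crank, clockwise as you face the crank, about two full turns until it comes up against its stop. Let go of the crank, and before the spring has run back by a whole turn reach down into the narrow gap behind the bracket, pinch the hex bolt head hidden there on the arbor's far end between the fingers and stop it from turning. Finish while still holding it, so that I can fit the click, and leave the oil cup, the loupe and the turned holder beside the winder where they are.

Things in the scene. Friction and masses are not known exactly. Their poses are not given: they have to be found in the camera images.
- stand: Steel winder stand bolted to the bench; origin in the bench plane, x from the crank end (-x, towards the robot) to the guard plate end, z up. Base plate x -40 to 95 mm, 90 mm wide, 10 mm thick. The arbor runs along x at y 0, 65 mm above the bench: crank in front (nothing under it), grey spring housing (44 mm across, x -32 to 8 mm), bracket plate, gap with the bolt head, guard plate.
- gap (a point): Mouth of the gap, at its middle, level with the tops of both plates (92 mm above the bench, right above the bolt head). In front an upright bracket plate, 70 mm wide, 6 mm thick (stand x 8 to 14 mm), behind an upright guard plate, 70 mm wide (stand x 66 to 72 mm): the gap is 52 mm wide along the stand's x, open above and at both sides. Axes as the stand's.
- arbor (a joint): Angle (rad) of the arbor with crank and bolt head, growing clockwise as seen facing the crank (about the stand's +x). At 0 the crank arm points up; it starts within 0.9 of 0 and has a firm stop at 12.57, arm up again. Winding takes 8 to 11 N at the knob at one turn in 5 s, more if faster. Let go, the spring turns it back slowly through a governor: 0.4 rad/s when full, less later.
- crank_knob: Black crank knob, 18 mm in diameter, 42 mm long, lying along the stand's x at 32 mm from the arbor's axis and spinning freely on its pin, so it can be carried round in one grip. Origin at its centre, at stand x -78 mm; x = the stand's x. The crank arm (6 mm thick, stand x -55 to -49 mm) is behind it; knob 24 mm above the bench at the bottom of its circle.
- bolt_head (a point): Centre of the hex head in the gap: 18 mm across flats, 21 mm across corners, 16 mm long along the arbor; 40 mm along the stand's x from the stand's origin, 65 mm above the bench; x = the stand's x, turning with the arbor (at arbor 0 two flats face the stand's +y and -y). 26 mm from the centre to each plate, free along y, base plate 55 mm below. A firm grip lines its flats up with the fingers.
- oil_cup: Bystander, not to be moved: white oil cup on a flared foot with an oiler stick, 28 mm across, 58 mm tall, left of the stand; origin under its centre.
- loupe: Bystander, not to be moved: black eye loupe, 35 mm across, 31 mm tall, left of the stand; origin under its centre.
- movement_post: Bystander, not to be moved: black turned holder with a waist, 36 mm across, 48 mm tall, behind the guard plate of the stand; origin under its centre.
- bench_lamp: Obstacle, fixed: big bell-shaped lamp shade of the bench, about 0.25 m across, hanging over the bench left of the work between the arm's start and the winder (bench region x 0.42 to 0.68 m, y 0.33 to 0.58 m, from about 0.15 m up). Go round it on the robot's side; nothing of it is needed.

How it is judged:
On the way, in this order (a step that is already met when the one before it is completed fails the run):
1. the crank is wound up to its stop (value of joint arbor above 12.25 rad), for 0.1 s.
2. the bolt head is pinched between the fingers and no longer turns (contact force between the fingers and arbor above 6 N and distance between the grasp point and bolt_head below 0.018 m and velocity of joint arbor between -0.03 and 0.03 rad/s and value of joint arbor above 6 rad), for 0.5 s.
At the end, for the whole second after the job is handed in: The fingers press on the bolt head with more than 6 N, the grasp point between the pads is within 18 mm of the head's centre, and the arbor stands still (under 0.03 rad/s) with at least 6.0 of its 12.57 rad still wound, through the last second (all of step 2); the arm keeps its last pose, push and grip.
It fails at once if the oil cup, the loupe or the turned holder is moved by more than 20 mm (distance of any of oil_cup, loupe, movement_post from where it was at the start of the episode above 0.02 m).
It also fails if it takes over 64 s, if anything falls off the work surface, if the arm or the gripper's body presses on something with over 40 N, if the wrist force passes 120 N, or if a joint passes its speed limit or range.

## Working session

There is one attempt and no reset: what is moved stays moved. The work goes in short steps, Python scripts to look and compute and a tool call to move; the robot and the scene stay as the last step left them, time stands still between calls to the robot, and variables do not carry over. Pictures are saved under pics/ and viewed, at most 10 in all, crops included, and the job is handed in when it is done.

Besides the shell and the picture viewer there is one more tool, called after "Request:" as name(argument=value, ...), one argument or row to a line, values as JSON. send_rows: Moves the arm, as the interface text tells. Its arguments: {"type":"object","properties":{"deltas":{"type":"string"},"claw":{"type":"number"},"force":{"type":"number"}},"required":["deltas"]}

```bash
ls; mkdir -p pics
python3 - <<'E'
from station import bot
import cv2,numpy as np
o=bot.get_obs();print(o)
for n in("scene","top"):
    p=bot.read_camera(n);cv2.imwrite(f"pics/{n}0.png",p["img"][:,:,::-1])
    print(n,np.linalg.inv(p["camera_from_world"]).round(3).tolist(),p["fx"],p["cx"],p["cy"])
    for q in("stand","gap","crank_knob","bolt_head","oil_cup","loupe","movement_post"):
        try:
            for d in bot.landmark_of(p,q)[:2]:print(q,np.round(d["xyz"],4),round(d["confidence"],2))
        except Exception as e:print(q,e)
E
```

```text
pics
{'t': 0.0, 'q': array([-1.31305789,  0.47776899,  0.02232526,  1.55643604, -0.01149888,
        1.10931273, -0.08311405]), 'joint_vel': array([ 2.92699865e-05,  4.97146247e-04, -9.73377846e-04, -4.61363775e-04,
        1.41949403e-03,  1.51183398e-04,  6.64900880e-04]), 'joint_torque': array([-1.79776898e-04, -5.96438384e+01,  1.60792217e+00, -2.81205618e+01,
        1.24479129e-02,  9.32816503e-03, -1.15553732e-05]), 'eef_pos': array([0.2412687 , 0.62979441, 0.2383528 ]), 'tool_rot': array([-1.00606931e-04,  1.81890430e-01,  9.83318394e-01, -8.92936654e-04]), 'contact_force': array([-0.4781767 ,  0.3848896 , -0.01117619]), 'torque': array([-0.00653681, -0.04136552, -0.02472373]), 'grasp_force': 0.0, 'gripper_width': 1.0014767494158665}
scene [[0.652, 0.446, -0.613, 0.025], [-0.758, 0.38, -0.53, -0.151], [-0.004, 0.81, 0.586, 0.652], [0.0, 0.0, 0.0, 1.0]] 583.9593339606862 317.3534398893813 237.86741669299738
stand [ 0.5746  0.2181 -0.004 ] 0.91
gap [0.6132 0.2178 0.0891] 0.82
crank_knob [0.4938 0.2452 0.0893] 0.71
bolt_head [0.6132 0.2172 0.066 ] 0.93
oil_cup [0.5778 0.3495 0.0031] 0.52
loupe [ 0.6607  0.335  -0.0008] 0.89
movement_post [0.697  0.1857 0.    ] 0.81
top [[-0.0, 0.987, -0.159, 0.469], [-1.0, 0.001, 0.005, 0.33], [0.005, 0.159, 0.987, 1.056], [0.0, 0.0, 0.0, 1.0]] 514.4190253363796 320.69916823528536 239.57511672611878
stand [ 5.691e-01  2.230e-01 -2.000e-04] 0.58
gap [0.6118 0.2165 0.0929] 0.86
crank_knob [0.4957 0.2485 0.0895] 0.72
crank_knob [0.6972 0.1854 0.0028] 0.36
bolt_head [0.6127 0.2205 0.0661] 0.86
oil_cup [0.6098 0.222  0.0647] 0.36
loupe [ 0.6598  0.3351 -0.0008] 0.56
movement_post [6.959e-01 1.866e-01 5.000e-04] 0.75
```

View pics/scene0.png

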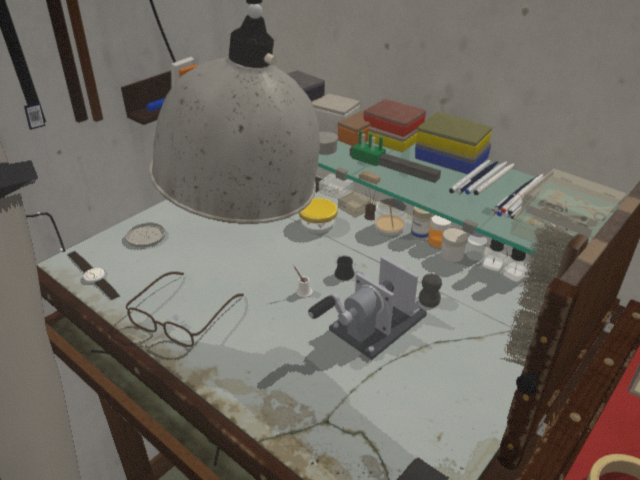

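View pics/top0.png

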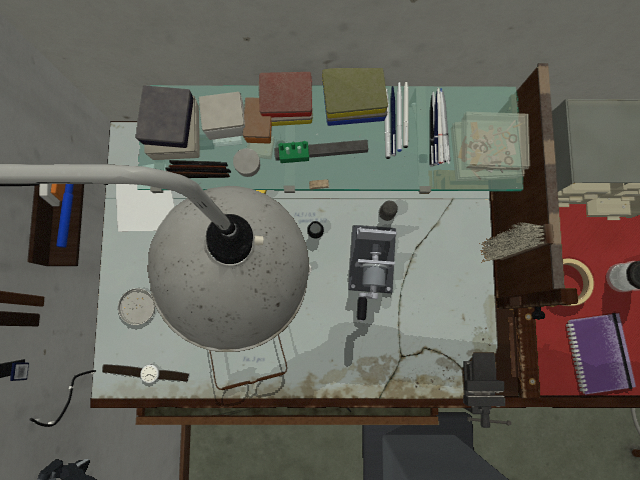

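The scene view shows the winder at about (375,310) with its crank knob at (322,307), leaning to the left. The top view shows the stand running nearly along world x, around (372,260). Next I measure its yaw.

```bash
cat > h.py <<'E'
import numpy as np
def cloud(p):
    d=p["depth"].astype(float);v,u=np.mgrid[:480,:640]
    c=np.stack([(u-p["cx"])/p["fx"]*d,-(v-p["cy"])/p["fy"]*d,-d,np.ones_like(d)],-1)
    w=c@np.linalg.inv(p["camera_from_world"]).T
    w[d==0]=np.nan
    return w[...,:3]
E
python3 - <<'E'
from station import bot
import numpy as np,cv2
from h import cloud
for n in("scene","top"):
    p=bot.read_camera(n);w=cloud(p).reshape(-1,3)
    x,y,z=w.T
    s=(abs(x-.57)<.2)&(abs(y-.22)<.08)
    def line(m,t):
        P=w[m][:,:2].astype(np.float32)
        if len(P)<10:print(t,len(P));return
        a=cv2.fitLine(P,cv2.DIST_HUBER,0,.01,.01).ravel()
        print(n,t,len(P),"ang",np.degrees(np.arctan2(a[1],a[0])).round(2),"mean",P.mean(0).round(4),"min/max",np.percentile(P,[2,98],axis=0).round(4).tolist())
    line(s&(x>.625)&(x<.66)&(z>.025)&(z<.085),"guard face")
    line(s&(x>.625)&(x<.66)&(z>.088)&(z<.096),"guard top")
    line(s&(x>.57)&(x<.6)&(z>.0885)&(z<.096),"bracket top")
    m=s&(z>.006)&(z<.014)
    P=w[m][:,:2].astype(np.float32);r=cv2.minAreaRect(P[:,None]*1000);print(n,"base",len(P),r)
    m=bot.masks_of(p,"crank_knob")
    if m:
        K=cloud(p)[m[0]["mask"]];print("knob",m[0]["confidence"],len(K),np.nanmedian(K,0).round(4),np.nanpercentile(K,[3,97],axis=0).round(4).tolist())
        k=K[~np.isnan(K[:,0])][:,:2].astype(np.float32);a=cv2.fitLine(k,cv2.DIST_HUBER,0,.01,.01).ravel();print(np.degrees(np.arctan2(a[1],a[0])))
E
```

```text
scene guard face 975 ang 86.07 mean [0.6349 0.2064] min/max [[0.6312, 0.1784], [0.643, 0.2469]]
scene guard top 167 ang 85.75 mean [0.6364 0.2122] min/max [[0.6323, 0.1793], [0.6424, 0.2461]]
scene bracket top 187 ang 86.05 mean [0.5785 0.2163] min/max [[0.5733, 0.1833], [0.5847, 0.251]]
scene base 1642 ((617.9700927734375, 213.73690795898438), (91.40958404541016, 183.15863037109375), 85.34912109375)
knob 0.6 628 [0.6846 0.1789 0.0272] [[0.677, 0.1672, 0.0025], [0.7045, 0.1961, 0.0489]]
-64.49455
top guard face 197 ang 85.54 mean [0.6381 0.2185] min/max [[0.6344, 0.1841], [0.6549, 0.2513]]
top guard top 119 ang 85.39 mean [0.6396 0.2168] min/max [[0.6349, 0.1841], [0.6444, 0.2493]]
top bracket top 138 ang 85.87 mean [0.581  0.2209] min/max [[0.572, 0.188], [0.5869, 0.2531]]
top base 1530 ((554.4854736328125, 218.68112182617188), (369.0697937011719, 156.5469970703125), 1.1752750873565674)
knob 0.77 207 [0.4951 0.2501 0.0969] [[0.4767, 0.2407, 0.0915], [0.5136, 0.2576, 0.1001]]
-6.2273827
```

Request:
send_rows(
  deltas="-0.02 -0.037 0 -3.4; -0.041 -0.074 0 -6.8; -0.062 -0.111 0 -10.2; -0.082 -0.148 0 -13.6; -0.103 -0.185 0 -16.8",
  claw=0.7,
  force=80,
)

```text
t: 1.5
eef_pos: [0.2715, 0.4191, 0.2394]
tool_rot: [0.0, 0.035, 0.999, 0.0]
contact_force: [0.9, -0.2, 0.4]
gripper_width: 0.702
grasp_force: 0.0
```

Request:
send_rows(
  deltas="-0.022 -0.034 0.008 0; -0.044 -0.068 0.016 0; -0.066 -0.103 0.024 0; -0.089 -0.137 0.032 0; -0.111 -0.171 0.039 0",
)

```text
t: 2.0
eef_pos: [0.3705, 0.2407, 0.2004]
tool_rot: [0.0, 0.036, 0.999, 0.0]
contact_force: [0.8, -0.4, 0.8]
gripper_width: 0.7
grasp_force: 0.0
```

Request:
send_rows(
  deltas="-0.03 0.004 0.02 0; -0.06 0.008 0.04 0; -0.09 0.012 0.06 0; -0.12 0.016 0.07 0; -0.12 0.016 0.07 0",
)

```text
t: 2.5
eef_pos: [0.4937, 0.2487, 0.129]
tool_rot: [0.001, 0.038, 0.999, -0.001]
contact_force: [0.6, -0.5, -0.0]
gripper_width: 0.702
grasp_force: 0.0
```

Request:
send_rows(
  deltas="0.001 -0.001 0.017 0; 0.002 -0.001 0.034 0; 0.002 -0.001 0.05 0; 0.002 -0.001 0.05 0",
)

```text
t: 2.9
eef_pos: [0.4867, 0.2481, 0.0789]
tool_rot: [-0.002, 0.036, 0.999, -0.001]
contact_force: [-0.6, 0.0, 0.7]
gripper_width: 0.7
grasp_force: 0.0
```

Run:
```python
from station import bot
import cv2,numpy as np
p=bot.read_camera("scene");im=p["img"][:,:,::-1]
cv2.imwrite("pics/s1.png",cv2.resize(im[180:400,220:480],None,fx=3,fy=2.7,interpolation=cv2.INTER_CUBIC))
for d in bot.landmark_of(p,"crank_knob"):print(d)
print(bot.get_obs()["eef_pos"],bot.get_obs()["contact_force"])
```

```text
{'xyz': [0.4934, 0.2481, 0.0869], 'confidence': 0.81}
[0.48829145 0.24872323 0.08078675] [0.38255269 0.28838175 0.49347946]
```

View pics/s1.png

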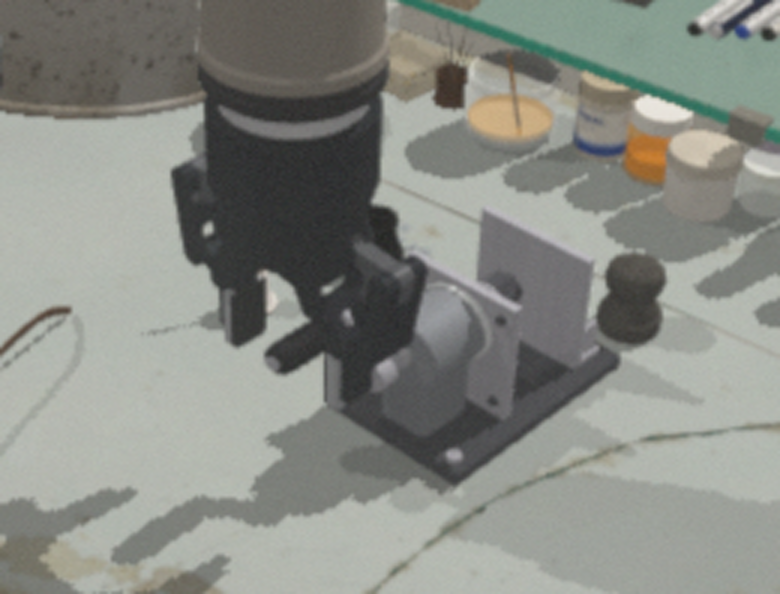

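The crop shows the knob, at (290,350), lying between the open fingers. Closing the gripper.

Request:
send_rows(
  deltas="0 0 0.002 0; 0 0 0.002 0; 0 0 0.002 0; 0 0 0.002 0; 0 0 0.002 0",
  claw=0,
  force=60,
)

```text
t: 3.5
eef_pos: [0.4887, 0.2486, 0.0785]
tool_rot: [0.0, 0.036, 0.999, 0.0]
contact_force: [-0.6, 0.1, -0.3]
gripper_width: 0.186
grasp_force: 58.5
```

Request:
send_rows(
  deltas="0 0 0.002 0; 0 0 0.002 0; 0 0 0.002 0; 0 0 0.002 0",
)

```text
t: 3.9
eef_pos: [0.4889, 0.2501, 0.0767]
tool_rot: [0.001, 0.036, 0.999, 0.001]
contact_force: [-1.0, 6.1, 3.5]
gripper_width: 0.185
grasp_force: 58.8
```

Run:
```python
from station import bot
import numpy as np
p=bot.read_camera("scene")
for d in bot.landmark_of(p,"crank_knob"):print(d)
o=bot.get_obs()
for k in("t","eef_pos","contact_force","torque","gripper_width","grasp_force","q"):print(k,np.round(o[k],4))
import sys
```

```text
{'xyz': [0.4965, 0.25, 0.0873], 'confidence': 0.51}
t 4.0
eef_pos [0.4889 0.25   0.0767]
contact_force [0.7519 5.7736 4.5857]
torque [ 1.1169  0.124  -0.0151]
gripper_width 0.1903
grasp_force 58.8717
q [-0.7008  0.4877  0.1457  1.9972 -0.1125  0.6622  1.0159]
```

Run:
```python
import numpy as np
def seg(a,b,n):
    t=np.radians(a+(b-a)*np.arange(1,n+1)/n);a=np.radians(a)
    y=-32*(np.sin(t)-np.sin(a));z=-32*(np.cos(t)-np.cos(a))
    return "; ".join(f"0 {round(u/1000,4)} {round(v/1000,4)} 0" for u,v in zip(y,z))
print(seg(-47.6,-36,2))
for k in range(-1,9):print(36*k,seg(36*k,36*k+36,5))
```

```text
0 -0.0023 -0.0023 0; 0 -0.0048 -0.0043 0
-36 0 -0.0034 -0.0022 0; 0 -0.007 -0.0039 0; 0 -0.0109 -0.0051 0; 0 -0.0148 -0.0059 0; 0 -0.0188 -0.0061 0
0 0 -0.004 0.0003 0; 0 -0.008 0.001 0; 0 -0.0118 0.0022 0; 0 -0.0154 0.004 0; 0 -0.0188 0.0061 0
36 0 -0.0031 0.0026 0; 0 -0.0058 0.0055 0; 0 -0.0082 0.0087 0; 0 -0.0101 0.0123 0; 0 -0.0116 0.016 0
72 0 -0.001 0.0039 0; 0 -0.0015 0.0079 0; 0 -0.0015 0.0119 0; 0 -0.001 0.0159 0; 0 -0.0 0.0198 0
108 0 0.0015 0.0037 0; 0 0.0034 0.0073 0; 0 0.0058 0.0105 0; 0 0.0085 0.0134 0; 0 0.0116 0.016 0
144 0 0.0034 0.0022 0; 0 0.007 0.0039 0; 0 0.0109 0.0051 0; 0 0.0148 0.0059 0; 0 0.0188 0.0061 0
180 0 0.004 -0.0003 0; 0 0.008 -0.001 0; 0 0.0118 -0.0022 0; 0 0.0154 -0.004 0; 0 0.0188 -0.0061 0
216 0 0.0031 -0.0026 0; 0 0.0058 -0.0055 0; 0 0.0082 -0.0087 0; 0 0.0101 -0.0123 0; 0 0.0116 -0.016 0
252 0 0.001 -0.0039 0; 0 0.0015 -0.0079 0; 0 0.0015 -0.0119 0; 0 0.001 -0.0159 0; 0 0.0 -0.0198 0
288 0 -0.0015 -0.0037 0; 0 -0.0034 -0.0073 0; 0 -0.0058 -0.0105 0; 0 -0.0085 -0.0134 0; 0 -0.0116 -0.016 0
```

Request:
send_rows(
  deltas="0 -0.0023 -0.0023 0; 0 -0.0048 -0.0043 0",
  force=80,
)

```text
t: 4.2
eef_pos: [0.4886, 0.2459, 0.0808]
tool_rot: [0.001, 0.036, 0.999, 0.001]
contact_force: [1.4, 7.5, -1.3]
gripper_width: 0.183
grasp_force: 78.1
```

Request:
send_rows(
  deltas="0 -0.0034 -0.0022 0; 0 -0.007 -0.0039 0; 0 -0.0109 -0.0051 0; 0 -0.0148 -0.0059 0; 0 -0.0188 -0.0061 0",
)

```text
t: 4.7
eef_pos: [0.4873, 0.228, 0.0875]
tool_rot: [0.001, 0.035, 0.999, 0.002]
contact_force: [-1.9, 9.7, 6.6]
gripper_width: 0.182
grasp_force: 78.8
```

Request:
send_rows(
  deltas="0 -0.004 0.0003 0; 0 -0.008 0.001 0; 0 -0.0118 0.0022 0; 0 -0.0154 0.004 0; 0 -0.0188 0.0061 0",
)

```text
t: 5.2
eef_pos: [0.4857, 0.2075, 0.0815]
tool_rot: [0.0, 0.036, 0.999, 0.001]
contact_force: [-2.0, 4.4, 8.3]
gripper_width: 0.183
grasp_force: 79.1
```

Request:
send_rows(
  deltas="0 -0.0031 0.0026 0; 0 -0.0058 0.0055 0; 0 -0.0082 0.0087 0; 0 -0.0101 0.0123 0; 0 -0.0116 0.016 0",
)

```text
t: 5.7
eef_pos: [0.4848, 0.1956, 0.065]
tool_rot: [0.0, 0.036, 0.999, 0.001]
contact_force: [-1.3, 5.2, 6.6]
gripper_width: 0.183
grasp_force: 78.9
```

Request:
send_rows(
  deltas="0 -0.001 0.0039 0; 0 -0.0015 0.0079 0; 0 -0.0015 0.0119 0; 0 -0.001 0.0159 0; 0 0 0.0198 0",
)

```text
t: 6.2
eef_pos: [0.4849, 0.1958, 0.0453]
tool_rot: [0.0, 0.036, 0.999, 0.001]
contact_force: [-2.0, 5.0, 9.8]
gripper_width: 0.183
grasp_force: 79.2
```

Request:
send_rows(
  deltas="0 0.0015 0.0037 0; 0 0.0034 0.0073 0; 0 0.0058 0.0105 0; 0 0.0085 0.0134 0; 0 0.0116 0.016 0",
)

```text
t: 6.7
eef_pos: [0.4857, 0.207, 0.0297]
tool_rot: [0.0, 0.036, 0.999, 0.001]
contact_force: [-3.7, 2.0, 17.0]
gripper_width: 0.18
grasp_force: 80.0
```

Request:
send_rows(
  deltas="0 0.0034 0.0022 0; 0 0.007 0.0039 0; 0 0.0109 0.0051 0; 0 0.0148 0.0059 0; 0 0.0188 0.0061 0",
)

```text
t: 7.2
eef_pos: [0.4869, 0.2231, 0.0235]
tool_rot: [-0.0, 0.037, 0.999, -0.001]
contact_force: [-2.7, -6.0, 16.6]
gripper_width: 0.185
grasp_force: 80.1
```

Request:
send_rows(
  deltas="0 0.004 -0.0006 0; 0 0.008 -0.0016 0; 0 0.0118 -0.003 0; 0 0.0154 -0.005 0; 0 0.0188 -0.0071 0",
)

```text
t: 7.7
eef_pos: [0.4879, 0.2398, 0.0274]
tool_rot: [-0.001, 0.037, 0.999, -0.003]
contact_force: [7.8, -1.2, -23.3]
gripper_width: 0.186
grasp_force: 78.3
```

Request:
send_rows(
  deltas="0 0.0031 -0.0026 0; 0 0.0058 -0.0055 0; 0 0.0082 -0.0087 0; 0 0.0101 -0.0123 0; 0 0.0116 -0.016 0",
)

```text
t: 8.2
eef_pos: [0.4892, 0.2558, 0.0443]
tool_rot: [0.0, 0.036, 0.999, -0.0]
contact_force: [4.6, 6.5, -12.7]
gripper_width: 0.181
grasp_force: 79.5
```

Request:
send_rows(
  deltas="0 0.001 -0.0039 0; 0 0.0015 -0.0079 0; 0 0.0015 -0.0119 0; 0 0.001 -0.0159 0; 0 0 -0.0198 0",
)

```text
t: 8.7
eef_pos: [0.4894, 0.2567, 0.065]
tool_rot: [0.001, 0.036, 0.999, 0.001]
contact_force: [4.6, 6.7, -8.5]
gripper_width: 0.187
grasp_force: 79.9
```

Request:
send_rows(
  deltas="0 -0.0015 -0.0037 0; 0 -0.0034 -0.0073 0; 0 -0.0058 -0.0105 0; 0 -0.0085 -0.0134 0; 0 -0.0116 -0.016 0",
)

```text
t: 9.2
eef_pos: [0.4885, 0.2454, 0.0813]
tool_rot: [0.001, 0.036, 0.999, 0.001]
contact_force: [3.0, 7.5, -6.1]
gripper_width: 0.182
grasp_force: 80.1
```

Request:
send_rows(
  deltas="0 -0.0034 -0.0022 0; 0 -0.007 -0.0039 0; 0 -0.0109 -0.0051 0; 0 -0.0148 -0.0059 0; 0 -0.0188 -0.0061 0",
)

```text
t: 9.7
eef_pos: [0.4872, 0.2273, 0.0877]
tool_rot: [0.001, 0.035, 0.999, 0.001]
contact_force: [1.0, 9.1, -2.3]
gripper_width: 0.182
grasp_force: 80.6
```

Request:
send_rows(
  deltas="0 -0.004 0.0003 0; 0 -0.008 0.001 0; 0 -0.0118 0.0022 0; 0 -0.0154 0.004 0; 0 -0.0188 0.0061 0",
)

```text
t: 10.2
eef_pos: [0.4858, 0.2085, 0.0823]
tool_rot: [0.001, 0.036, 0.999, 0.001]
contact_force: [-1.7, 8.1, 6.7]
gripper_width: 0.185
grasp_force: 81.4
```

Request:
send_rows(
  deltas="0 -0.0031 0.0026 0; 0 -0.0058 0.0055 0; 0 -0.0082 0.0087 0; 0 -0.0101 0.0123 0; 0 -0.0116 0.016 0",
)

```text
t: 10.7
eef_pos: [0.4848, 0.196, 0.0661]
tool_rot: [0.0, 0.036, 0.999, 0.001]
contact_force: [-2.2, 4.4, 6.7]
gripper_width: 0.183
grasp_force: 81.6
```

Request:
send_rows(
  deltas="0 -0.001 0.0039 0; 0 -0.0015 0.0079 0; 0 -0.0015 0.0119 0; 0 -0.001 0.0159 0; 0 0 0.0198 0",
)

```text
t: 11.2
eef_pos: [0.4848, 0.1955, 0.0464]
tool_rot: [0.0, 0.036, 0.999, 0.001]
contact_force: [-2.1, 4.2, 10.3]
gripper_width: 0.181
grasp_force: 81.9
```

Request:
send_rows(
  deltas="0 0.0015 0.0037 0; 0 0.0034 0.0073 0; 0 0.0058 0.0105 0; 0 0.0085 0.0134 0; 0 0.0116 0.016 0",
)

```text
t: 11.7
eef_pos: [0.4856, 0.2061, 0.0305]
tool_rot: [0.0, 0.036, 0.999, -0.0]
contact_force: [-3.8, 1.2, 14.1]
gripper_width: 0.183
grasp_force: 82.3
```

Request:
send_rows(
  deltas="0 0.0034 0.0022 0; 0 0.007 0.0039 0; 0 0.0109 0.0051 0; 0 0.0148 0.0059 0; 0 0.0188 0.0061 0",
)

```text
t: 12.2
eef_pos: [0.4867, 0.2218, 0.0239]
tool_rot: [-0.001, 0.037, 0.999, -0.002]
contact_force: [-2.1, -7.3, 8.0]
gripper_width: 0.177
grasp_force: 81.8
```

Request:
send_rows(
  deltas="0 0.004 -0.0003 0; 0 0.008 -0.001 0; 0 0.0118 -0.0022 0; 0 0.0154 -0.004 0; 0 0.0188 -0.0061 0",
)

```text
t: 12.7
eef_pos: [0.4879, 0.2391, 0.0271]
tool_rot: [-0.001, 0.038, 0.999, -0.003]
contact_force: [9.5, -2.3, -26.4]
gripper_width: 0.183
grasp_force: 78.3
```

Request:
send_rows(
  deltas="0 0.0031 -0.0026 0; 0 0.0058 -0.0055 0; 0 0.0082 -0.0087 0; 0 0.0101 -0.0123 0; 0 0.0116 -0.016 0",
)

```text
t: 13.2
eef_pos: [0.4892, 0.2557, 0.0441]
tool_rot: [0.0, 0.036, 0.999, -0.0]
contact_force: [4.6, 8.1, -15.2]
gripper_width: 0.182
grasp_force: 79.6
```

Request:
send_rows(
  deltas="0 0.001 -0.0039 0; 0 0.0015 -0.0079 0; 0 0.0015 -0.0119 0; 0 0.001 -0.0159 0; 0 0 -0.0198 0",
)

```text
t: 13.7
eef_pos: [0.4893, 0.2567, 0.0648]
tool_rot: [0.001, 0.036, 0.999, 0.001]
contact_force: [4.6, 7.1, -9.8]
gripper_width: 0.182
grasp_force: 80.2
```

Request:
send_rows(
  deltas="0 -0.0015 -0.0037 0; 0 -0.0034 -0.0073 0; 0 -0.0058 -0.0105 0; 0 -0.0085 -0.0134 0; 0 -0.0116 -0.016 0",
)

```text
t: 14.2
eef_pos: [0.4885, 0.2456, 0.0812]
tool_rot: [0.001, 0.036, 0.999, 0.001]
contact_force: [3.1, 7.2, -7.4]
gripper_width: 0.182
grasp_force: 80.4
```

Request:
send_rows(
  deltas="0 -0.0034 -0.0022 0; 0 -0.007 -0.0039 0; 0 -0.0109 -0.0051 0; 0 -0.0148 -0.0059 0; 0 -0.0188 -0.0061 0",
)

```text
t: 14.7
eef_pos: [0.4872, 0.2277, 0.0877]
tool_rot: [0.001, 0.035, 0.999, 0.002]
contact_force: [1.1, 9.7, -2.0]
gripper_width: 0.179
grasp_force: 80.9
```

Request:
send_rows(
  deltas="0 -0.001 0 0; 0 -0.002 0 0; 0 -0.002 0 0; 0 -0.002 0 0",
)

```text
t: 15.1
eef_pos: [0.4871, 0.2259, 0.0878]
tool_rot: [0.001, 0.035, 0.999, 0.002]
contact_force: [1.1, 9.0, -2.6]
gripper_width: 0.181
grasp_force: 81.0
```

Request:
send_rows(
  deltas="0 -0.002 0 0; 0 -0.004 0 0; 0 -0.004 0 0; 0 -0.004 0 0",
)

```text
t: 15.5
eef_pos: [0.4871, 0.2257, 0.0879]
tool_rot: [0.002, 0.034, 0.999, 0.004]
contact_force: [1.8, 19.9, -7.6]
gripper_width: 0.182
grasp_force: 80.6
```

Request:
send_rows(
  deltas="0 0.002 0 0; 0 0.003 0 0; 0 0.003 0 0; 0 0.003 -0.02 0; 0 0.003 -0.05 0",
  claw=0.7,
)

```text
t: 16.0
eef_pos: [0.4851, 0.2199, 0.1364]
tool_rot: [-0.002, 0.037, 0.999, -0.002]
contact_force: [-0.5, -0.2, -0.2]
gripper_width: 0.699
grasp_force: 0.0
```

Request:
send_rows(
  deltas="-0.03 0 0 0; -0.06 0 0 0; -0.09 0 0 0; -0.12 0 0 0; -0.12 0 0 0",
)

```text
t: 16.5
eef_pos: [0.6098, 0.2105, 0.1376]
tool_rot: [0.001, 0.038, 0.999, -0.001]
contact_force: [-0.7, -0.8, -0.1]
gripper_width: 0.702
grasp_force: 0.0
```

Request:
send_rows(
  deltas="-0.001 0.006 0.005 0; -0.001 0.006 0.02 0; -0.001 0.006 0.035 0; -0.001 0.006 0.05 0; -0.001 0.006 0.05 0",
)

```text
t: 17.0
eef_pos: [0.6051, 0.2185, 0.0843]
tool_rot: [-0.003, 0.036, 0.999, -0.001]
contact_force: [-0.6, 0.3, -0.0]
gripper_width: 0.699
grasp_force: 0.0
```

Run:
```python
from station import bot
import cv2,numpy as np
p=bot.read_camera("scene");im=p["img"][:,:,::-1]
cv2.imwrite("pics/s2.png",cv2.resize(im[180:400,220:480],None,fx=3,fy=2.7,interpolation=cv2.INTER_CUBIC))
print(bot.get_obs()["eef_pos"],bot.get_obs()["contact_force"])
```

```text
[0.60617237 0.21879641 0.08579971] [ 1.23389683  0.00926767 -0.18166757]
```

View pics/s2.png

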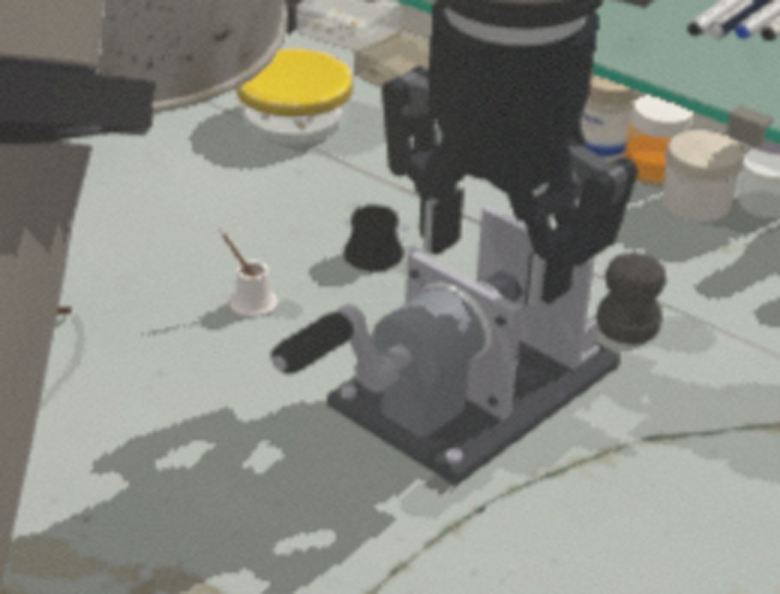

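The crop shows the fingers down in the gap, on either side of the bolt head at (505,287). The bystanders have not moved.

Request:
send_rows(
  deltas="-0.003 -0.002 0.011 0; -0.004 -0.002 0.022 0; -0.004 -0.002 0.031 0; -0.004 -0.002 0.031 0",
)

```text
t: 17.45
eef_pos: [0.6105, 0.2165, 0.0549]
tool_rot: [-0.001, 0.036, 0.999, -0.001]
contact_force: [0.7, -1.0, 0.1]
gripper_width: 0.699
grasp_force: 0.0
```

Request:
send_rows(
  deltas="0 0 0 0; 0 0 0 0; 0 0 0 0; 0 0 0 0; 0 0 0 0",
  claw=0,
  force=110,
)

```text
t: 17.95
eef_pos: [0.6119, 0.2167, 0.0576]
tool_rot: [0.0, 0.036, 0.999, 0.0]
contact_force: [-2.3, -1.5, 6.0]
gripper_width: 0.183
grasp_force: 107.3
```

Request:
send_rows(
  deltas="0 0 0 0; 0 0 0 0; 0 0 0 0; 0 0 0 0; 0 0 0 0",
)

```text
t: 18.45
eef_pos: [0.6119, 0.2167, 0.0576]
tool_rot: [0.0, 0.036, 0.999, 0.0]
contact_force: [-1.5, -1.5, 5.3]
gripper_width: 0.188
grasp_force: 107.3
```

Request:
send_rows(
  deltas="0 0 0 0; 0 0 0 0; 0 0 0 0; 0 0 0 0; 0 0 0 0",
)

```text
t: 18.95
eef_pos: [0.6119, 0.2167, 0.0576]
tool_rot: [0.0, 0.036, 0.999, 0.0]
contact_force: [-1.7, -2.2, 5.7]
gripper_width: 0.182
grasp_force: 107.3
```

Run:
```python
from station import bot
import cv2,numpy as np
prev=None
for i in range(3):
    p=bot.read_camera("scene");print([(np.round(d["xyz"],4),round(d["confidence"],2)) for d in bot.landmark_of(p,"crank_knob")[:1]])
    g=p["img"].astype(int)
    if prev is not None: print("diff knob region",abs(g-prev)[270:340,290:370].mean())
    prev=g
    bot.read_camera("scene")
    bot.read_camera("scene")
cv2.imwrite("pics/s3.png",cv2.resize(p["img"][180:400,220:480,::-1],None,fx=3,fy=2.7,interpolation=cv2.INTER_CUBIC))
o=bot.get_obs()
for k in("t","eef_pos","contact_force","gripper_width","grasp_force"):print(k,np.round(o[k],4))
```

```text
[(array([0.4939, 0.254 , 0.0888]), 0.53)]
[(array([0.4979, 0.2487, 0.0841]), 0.86)]
diff knob region 1.760892857142857
[(array([0.4972, 0.2511, 0.0849]), 0.79)]
diff knob region 1.7429166666666667
t 19.55
eef_pos [0.6119 0.2167 0.0576]
contact_force [-1.9299 -1.5694  5.7876]
gripper_width 0.1819
grasp_force 107.3011
```

View pics/s3.png

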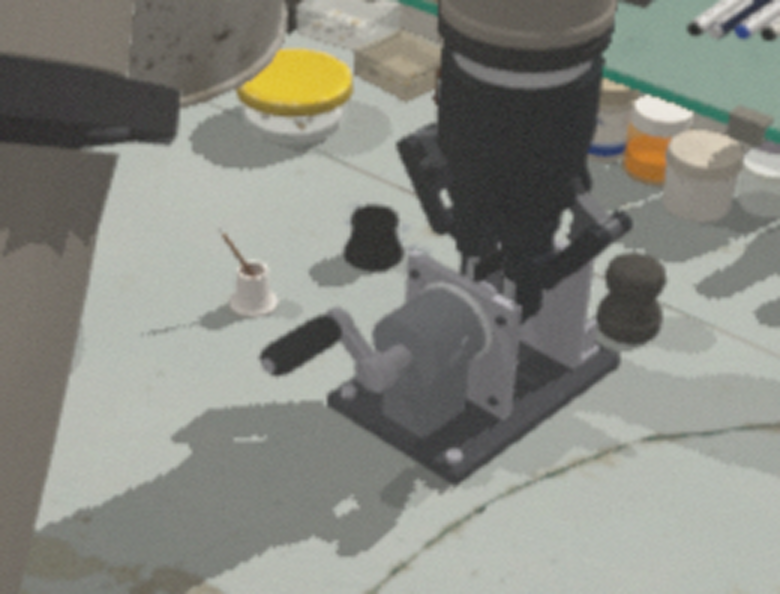

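The gripper holds the head across its flats: the opening is 0.18, the same as on the 18 mm knob. The crank is standing still and the grip force is 107 N.

```bash
python3 -c "
from station import bot
print(bot.hand_in())"
```

```text
the job is handed in; nothing more can be done
None
```

The winder was wound to its stop, and the bolt head is now pinched across its flats at about 107 N with the arbor standing still, run back by only about 1 rad. The oil cup, loupe and holder were not touched. The job is handed in; no verdict was returned.

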